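# Start the nozzle tester's priming pump at its control station

## Robot

A 7-joint arm with a two-finger parallel gripper is mounted at the origin on a cart in front of the work surface, level with it; the furniture and walls round the work are solid. World frame = base frame: x ahead of the robot, y to its left, z up, the work surface at z = 0. Lengths are in m, angles in rad, forces in N, time in s.
With the tool pointing down it reaches from about 0.425 to 0.95 m from the base axis. Payload 4.7 kg.
Tool frame: the origin (TCP) lies between the finger pads; the fingertips stand 25 mm ahead of it and the grasp point (between the pads) lies 6 mm ahead of it; z points along the fingers, y is the line along which they close (so a half turn about z gives the same grasp; the last joint's range is limited). The gripper opens to 85 mm and grips with 20 to 120 N. Pads are 22 mm wide; open, the fingers measure 114 mm over their backs; the gripper's body (76 mm by 85 mm) begins 54 mm behind the grasp point. The pads swing forward as they close: fully open they stand 13 mm farther back than shut.
Start: joints at [-1.171, 0.469, -0.049, 1.532, 0.024, 1.141, -0.082], TCP at [0.281, 0.614, 0.256] pointing down, gripper open.
Joint ranges: [-2.59, 2.59], [-0.33, 1.99], [-1.39, 1.29], [0.1, 2.45], [-1.04, 4.18], [0.21, 1.99], [-2.66, 2.66]. Speed limits (rad/s): [2.57, 2.57, 3.14, 3.14, 3.14, 3.14, 3.14].

## Interface

Orientations are given as a 3x3 rotation matrix whose columns are the frame's x, y, z axes.
In Python, from rig import * gives the robot as it stands. Calls block until the motion is done:
- movep(position, orientation): joint-space move of the TCP to a pose.
- move_l(position, attitude=None, feed=0.15, until_force=None): straight line of the TCP; attitude=None keeps the orientation; feed is the mean speed in m/s. With until_force (N) it stops when the force on the tool has changed by that much, and returns True; else False.
- move_joints(angles): joint-space move.
- command_gripper(opening, newtons=None): finger opening in m; newtons is the grip in N (None keeps the last); returns when the fingers have stopped.
- sleep(seconds).
- inverse_kinematics(position, orientation): joint angles nearest the present ones, or None.
- sense(): the state.
- camera(name): name is "scene" or "top" or "wrist"; returns (picture, depth): 480x640x3 uint8, red, green, blue; 480x640 float32, m along the optical axis (not along the pixel's ray), 0 where there is no reading.
- camera_params(name): a dict with "K" (3x3 intrinsics, pixels), "dist" ([k1, k2, p1, p2, k3] as OpenCV has them; the pictures are not rectified), "position" and "rotation" of the camera in the world; the wrist camera has in their place "tool_from_camera" (4x4, takes a point from camera to tool coordinates, whose origin is the TCP and whose axes are the flange's). Camera axes: x right, y down, z forward; pixel columns grow to the right and rows downward; lengths in m; the calibration is good to about 2 mm. A picture is of the moment at which its call begins: read the wrist's pose just before it. camera_params takes no time and is no camera call.
A pose or a line that the arm cannot do raises Unreachable and nothing moves.
- finish_job(): hands the job in; it is judged then, once.
The state is a dict: "time_s": time; "joint_pos": joint angles; "qd": joint speeds; "joint_efforts": joint torques, N m; "position": TCP position; "tcp_rot": TCP orientation; "wrist_force": force on the tool from outside, world axes, zero at the start; "ft_torque": the same for the moment, N m; "finger_gap": finger opening in m; "gripper_force": force on a finger pad.
Only numpy, scipy, OpenCV 4.12 (cv2) and the standard library are available. Lean on these libraries where they do the work, as an engineer would, in place of code of your own. Each camera call takes 0.05 s, during which the arm holds its last target. There are 200 camera calls.

## Task

Start the nozzle tester's priming pump with your fingertips: press the raised, white-marked end of the black rocker down so that it tips fully over to on, then push the latching blue button fully in, then press the spring-loaded green button fully down and keep it held down: the program finishes while the fingers are still holding it. Press in just that order without forcing anything, never press the red button, and do not shift, lift or tip the nozzle holder, the grease tin or the small bottle standing around.

Things in the scene. Friction and masses are not known exactly. Their poses are not given: they have to be found in the camera images.
- station: steel base plate bolted to the bench, 116 x 356 x 6 mm; origin at the centre of its underside; its x axis runs across its short side, away from the robot, its y axis along the row of four grey control units on it, z up. Each unit is a fixed box 96 (x) x 80 (y) x 40 mm standing on the plate (its top 46 mm above the bench), one control in the middle of each, 85 mm from control to control; which unit stands where in the row differs from run to run
- rocker (a joint): angle of the big black rocker switch (paddle 66 x 38 mm, shallow V shape, hinged across its middle along the station's y axis, 58 mm above the bench) in one of the units: about 0 to 0.05 = off (the end away from the robot, with the white bar mark, is raised), 0.36 = fully tipped on (that end down, the near end raised). It turns against friction (about 4 N pressed at the mark) and stays where it is left
- rocker_press (a point): point on the rocker's top face at the white bar mark, 22 mm from the hinge towards the end that is raised at the start; moves with the rocker: about 67 mm above the bench when off, sinking about 8.5 mm to fully on
- blue_button (a joint): travel of the blue push button: 0 = out, 0.008 m = fully in. Latching: moves down against about 4 N of friction, no spring, stays where it is pushed
- blue_top (a point): centre of the top face of the blue button's round cap (40 mm diameter); moves with it; 74 mm above the bench when out; pressed straight down
- green_button (a joint): travel of the green push button: 0 = out, 0.008 m = fully in. Spring-loaded, about 2 N to start and 6 N fully in; comes back out when let go
- green_top (a point): centre of the top face of the green button's round cap (40 mm diameter); moves with it; 74 mm above the bench when out; pressed straight down
- red_button (a joint): travel of the red push button (stop; must be left alone): 0 = out, 0.008 m = fully in; spring-loaded like the green one
- red_top (a point): centre of the top face of the red button's round cap (40 mm diameter), 74 mm above the bench
- rocker_unit: grey unit with the black rocker; origin at the centre of its underside, axes as the station's
- blue_unit: grey unit with the blue button; origin at the centre of its underside, axes as the station's
- green_unit: grey unit with the green button; origin at the centre of its underside, axes as the station's
- red_unit: grey unit with the red button; origin at the centre of its underside, axes as the station's
- press_knob (a point): centre of the black ball (32 mm) on the lever of the arbor press that stands, fixed, on the bench to the left of the work; the lever slants up from the press towards the robot and ends here, 0.37 m above the bench; keep the wrist clear of it
- nozzle_holder: loose grey steel injector nozzle holder standing upright on the bench beside the station, 22 x 25 x 50 mm; origin at the centre of its underside; leave alone
- grease_tin: loose round tin, blue with yellow band and grey lid, 64 mm diameter, 62 mm high, standing beside the station; origin at the centre of its underside; leave alone
- drop_bottle: loose small white bottle with a red band, 29 mm diameter, 68 mm high, standing beside the station; origin at the centre of its underside; leave alone

How it is judged:
On the way, in this order (a step that is already met when the one before it is completed fails the run):
1. the rocker is tipped over to on (value of joint rocker above 0.3 rad), for 0.2 s.
2. then the blue button is fully in (value of joint blue_button above 0.0065 m), for 0.2 s.
At the end, for the whole second after the job is handed in: rocker on (over 0.30 of 0.36 rad), blue in (over 6.5 of 8 mm), green held in (over 6.5 of 8 mm) by the fingers (over 1 N), red out (under 2 mm), nozzle holder, tin and bottle upright (tilt under 0.3 rad) and within 15 mm of their start (value of joint rocker above 0.3 rad and value of joint each of blue_button, green_button above 0.0065 m and value of joint red_button below 0.002 m and contact force between the fingers and green_unit above 1 N and not (distance of nozzle_holder from where it was at the start of the episode above 0.015 m or angle between nozzle_holder's own z axis and vertical above 0.3 rad) and not (distance of grease_tin from where it was at the start of the episode above 0.015 m or angle between grease_tin's own z axis and vertical above 0.3 rad) and not (distance of drop_bottle from where it was at the start of the episode above 0.015 m or angle between drop_bottle's own z axis and vertical above 0.3 rad)); the arm keeps its last pose, push and grip.
It fails at once if the blue button is pushed in before the rocker is on (value of joint blue_button above 0.003 m and value of joint rocker below 0.3 rad).
It fails at once if the green button is pushed in before the rocker is on and the blue button fully in (value of joint green_button above 0.003 m and (value of joint rocker below 0.3 rad or value of joint blue_button below 0.0065 m)).
It fails at once if the red button is pushed in (value of joint red_button above 0.002 m).
It fails at once if a control is forced (over 60 N) (contact force between any of the arm, the fingers and rocker_unit above 60 N or contact force between any of the arm, the fingers and blue_unit above 60 N or contact force between any of the arm, the fingers and green_unit above 60 N or contact force between any of the arm, the fingers and red_unit above 60 N).
It fails at once if the nozzle holder, grease tin or small bottle is shifted by more than 15 mm, lifted or tipped ((distance of nozzle_holder from where it was at the start of the episode above 0.015 m or angle between nozzle_holder's own z axis and vertical above 0.3 rad) or (distance of grease_tin from where it was at the start of the episode above 0.015 m or angle between grease_tin's own z axis and vertical above 0.3 rad) or (distance of drop_bottle from where it was at the start of the episode above 0.015 m or angle between drop_bottle's own z axis and vertical above 0.3 rad)).
It also fails if it takes over 43 s, if anything falls off the work surface, if the arm or the gripper's body presses on something with over 40 N, if the wrist force passes 120 N, or if a joint passes its speed limit or range.

## Working session

There is one attempt and no reset: what is moved stays moved. The work goes in short steps, each a Python script; the robot and the scene stay as the last script left them, time stands still between calls to the robot, and variables do not carry over. Pictures are saved under pics/ and viewed, at most 10 in all, crops included, and the job is handed in when it is done.

```bash
mkdir -p pics; ls
python3 - <<'E'
from rig import *
import cv2, numpy as np
for n in ("scene","top"):
    p,d=camera(n); cv2.imwrite(f"pics/{n}0.png",p[:,:,::-1]); np.save(f"{n}_d.npy",d)
    c=camera_params(n); print(n,c)
s=sense(); print(s["time_s"],s["position"],s["tcp_rot"],s["finger_gap"])
E
```

```text
pics
scene {'K': array([[457.60127806,   0.        , 324.52785587],
       [  0.        , 457.60127806, 239.05781591],
       [  0.        ,   0.        ,   1.        ]]), 'dist': array([-0.06745071,  0.        ,  0.        ,  0.        ,  0.        ]), 'position': array([ 0.16578328, -0.82041218,  0.86059983]), 'rotation': array([[ 0.90409705, -0.2779138 ,  0.32461123],
       [-0.42677722, -0.5486988 ,  0.71888166],
       [-0.02167334, -0.78847546, -0.61468424]])}
top {'K': array([[577.91960584,   0.        , 319.54240231],
       [  0.        , 577.91960584, 251.03544335],
       [  0.        ,   0.        ,   1.        ]]), 'dist': array([-0.17545097,  0.        ,  0.        ,  0.        ,  0.        ]), 'position': array([ 0.28763163, -0.04312719,  1.80127457]), 'rotation': array([[ 0.02730128, -0.98808393,  0.15147537],
       [-0.99935569, -0.03051057, -0.01890282],
       [ 0.02329917, -0.1508617 , -0.98828027]])}
0.1 [0.28042419 0.6134623  0.25537782] [[-9.09499411e-01  4.15704656e-01 -6.79416990e-04]
 [ 4.15705207e-01  9.09497982e-01 -1.61299010e-03]
 [-5.25991122e-05 -1.74945072e-03 -9.99998468e-01]] 0.08565963717373835
```

View pics/scene0.png

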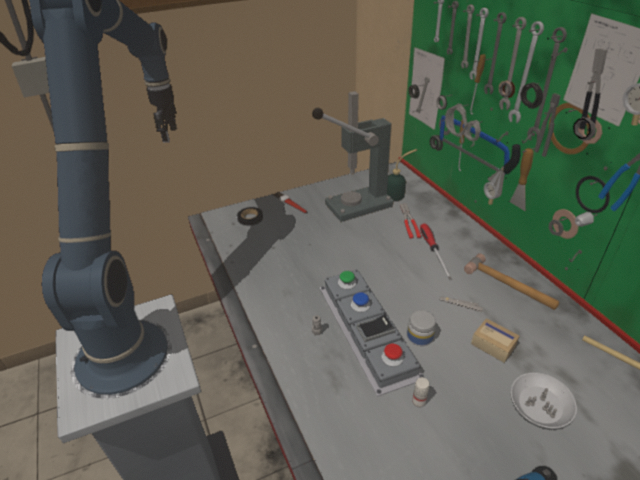

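View pics/top0.png

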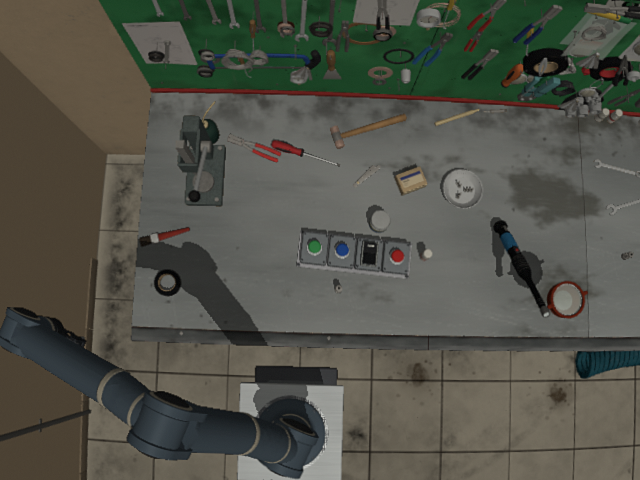

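The top view shows green (314,246), blue (342,249), rocker (370,252) and red (397,256). The tin is at (379,218), the bottle at (427,254) and the nozzle holder at (337,286). The press knob is at about (194,196), far to the left. Next I turn the pixels into positions.

```bash
cat > h.py <<'E'
import numpy as np, cv2
from rig import *
def ray_z(c,uv,z,pos=None,R=None):
    pos=c["position"] if pos is None else pos; R=c["rotation"] if R is None else R
    n=cv2.undistortPoints(np.array([[uv]],float),c["K"],c["dist"])[0,0]
    r=R@np.array([n[0],n[1],1]); return pos+r*(z-pos[2])/r[2]
def blob(p,col,box=None):
    h=cv2.cvtColor(p,cv2.COLOR_RGB2HSV); H,S,V=[h[...,i].astype(int) for i in range(3)]
    m={"green":(H>45)&(H<85),"blue":(H>105)&(H<130),"red":(H<8)|(H>172)}[col]&(S>140)&(V>60)
    if box: k=np.zeros_like(m); k[box[1]:box[3],box[0]:box[2]]=1; m&=k
    n,l,st,ce=cv2.connectedComponentsWithStats(m.astype(np.uint8)); i=1+st[1:,4].argmax(); return ce[i],st[i]
E
python3 - <<'E'
from h import *
for n,box in (("top",(290,225,415,275)),("scene",(320,260,415,370))):
    p=cv2.imread(f"pics/{n}0.png")[:,:,::-1].copy(); c=camera_params(n)
    for col in("green","blue","red"):
        ce,st=blob(p,col,box); print(n,col,ce.round(1),st,ray_z(c,ce,.073).round(4))
c=camera_params("top"); print("tin",ray_z(c,(379.5,217),.062),"bottle",ray_z(c,(427,254),.068),"nozzle",ray_z(c,(337,286),.05),"knob",ray_z(c,(194,196),.37))
p=cv2.imread("pics/top0.png"); cv2.imwrite("pics/topc.png",cv2.resize(p[195:305,280:445],None,fx=4.8,fy=4.8,interpolation=cv2.INTER_CUBIC))
E
```

```text
top green [314.1 246. ] [309 241  11  11 102] [ 0.5674 -0.0593  0.073 ]
top blue [341.9 249.3] [336 244  13  12 114] [ 0.56   -0.1438  0.073 ]
top red [397.2 255.6] [392 250  12  12 113] [ 0.5459 -0.3128  0.073 ]
scene green [346.5 276.2] [341 272  13  10  96] [ 0.5661 -0.0628  0.073 ]
scene blue [360.3 298.4] [353 293  15  12 132] [ 0.5594 -0.1475  0.073 ]
scene red [392.8 350.9] [385 344  17  15 202] [ 0.5461 -0.3159  0.073 ]
tin [ 0.66621938 -0.25862091  0.062     ] bottle [ 0.55427326 -0.40577929  0.068     ] nozzle [ 0.4501115  -0.13267142  0.05      ] knob [0.63933433 0.25417685 0.37      ]
```

View pics/topc.png

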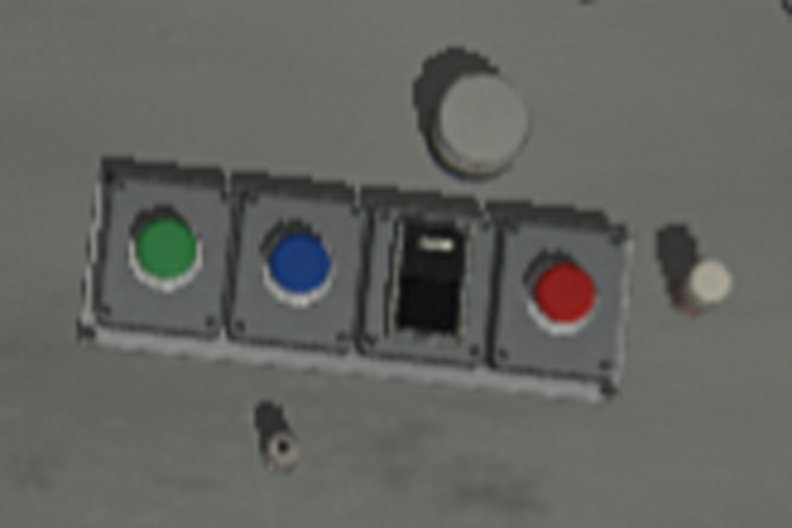

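The two cameras agree to about 3.5 mm, and the button spacing comes out at 84.9 and 169.2 mm against 85 and 170 expected. The crop shows the white rocker mark on the far end, at about (435,243). The straight swing would cross the press knob at (0.64, 0.25, 0.37), so I retract to a short radius, swing past it, and look from close above.

```bash
cat >> h.py <<'E'
g,b,r=np.array([.567,-.061]),np.array([.560,-.1457]),np.array([.546,-.3144])
yv=(g-r)/np.linalg.norm(g-r); Y=np.array([yv[0],yv[1],0]); Z=np.array([0,0,-1.]); X=np.cross(Y,Z)
R=np.column_stack([X,Y,Z])   # station x axis (away from robot) = -X
hinge=(b+r)/2; mark=hinge-X[:2]*.022
def yawR(a): 
    y=np.array([-np.sin(a),np.cos(a),0]); return np.column_stack([np.cross(y,Z),y,Z])
E
python3 - <<'E'
from h import *
s=sense(); R0=s["tcp_rot"]
print(inverse_kinematics([.19,.41,.30],R0), inverse_kinematics([.45,-.1,.3],R))
a=np.arctan2(.41,.19)
move_l([.19,.415,.28],feed=.25)
movep([.45,-.10,.30],R)
command_gripper(0.0,40)
movep([mark[0]-.06,mark[1]+.02,.24],R)
s=sense(); p,d=camera("wrist"); c=camera_params("wrist")
T=c["tool_from_camera"]; pos=s["position"]+s["tcp_rot"]@T[:3,3]; Rc=s["tcp_rot"]@T[:3,:3]
np.savez("w0.npz",pos=pos,R=Rc)
cv2.imwrite("pics/w0.png",p[:,:,::-1])
for k in("blue","red","green"):
    try: ce,st=blob(p,k); print(k,ce,st,ray_z(c,ce,.074,pos,Rc))
    except Exception as e: print(k,e)
print(s["time_s"],s["position"],s["joint_pos"],s["finger_gap"],s["wrist_force"],mark)
E
```

```text
[-1.15870762  0.06373398 -0.07511513  1.97312319  0.00522475  1.10666713
 -0.09393968] [-0.45895688  0.06290816  0.62530884  1.98759099 -0.04123337  1.10331595
  1.67211463]
blue [401.74924471 266.17522659] [ 381  246   42   41 1324] [ 0.55993691 -0.14374557  0.074     ]
red [216.87472527 266.82197802] [ 196  247   43   41 1365] [ 0.54680814 -0.30928329  0.074     ]
green [497.27312014 265.2445981 ] [ 477  246   40   40 1157] [ 0.56598066 -0.05891421  0.074     ]
4.6 [ 0.51471758 -0.21203582  0.23946376] [-0.43256143  0.42398916  0.9954384   1.87641874 -0.40497271  1.06238858
  2.21317266] -1.1612577926768936e-05 [-0.13502026  0.79057087 -0.06275613] [ 0.57492484 -0.23186698]
```

View pics/w0.png

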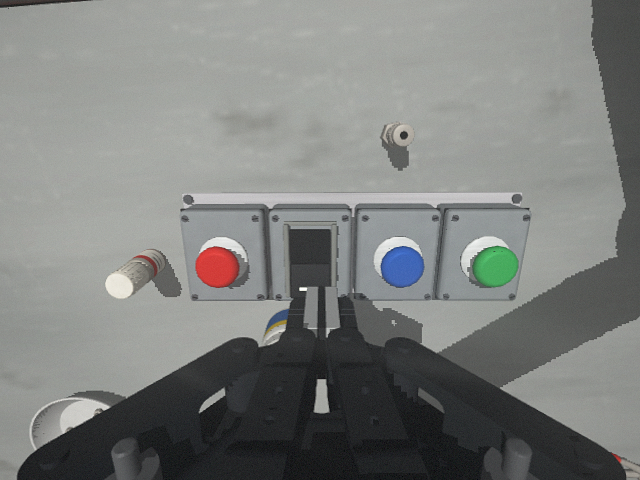

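The wrist view puts blue at (402,266), red at (217,267), green at (497,265) and the rocker mark at about (303,289). All are within 3–5 mm of the estimate. Next I press the rocker, starting with a gentle contact.

```bash
cat >> h.py <<'E'
mark=np.array([.575,-.2305]); b=np.array([.560,-.1447]); g=np.array([.5665,-.060])
def st(m=""):
    s=sense(); print(m,round(s["time_s"],2),s["position"].round(4),s["wrist_force"].round(2),s["joint_pos"].round(2)); return s
def wpic(n):
    p,d=camera("wrist"); cv2.imwrite(n,p[:,:,::-1])
E
python3 - <<'E'
from h import *
move_l([*mark,.125],feed=.15); st("above")
print(move_l([*mark,.075],feed=.02,until_force=2.5)); s=st("contact")
E
```

```text
above 5.67 [ 0.5751 -0.2307  0.1259] [-0.   -0.41 -0.79] [-0.26  0.65  0.83  1.83 -0.6   0.93  2.33]
True
contact 7.23 [ 0.5754 -0.2305  0.0918] [ 0.67 -0.19  2.19] [-0.24  0.69  0.8   1.85 -0.64  0.88  2.36]
```

Contact came at TCP z 0.092, as predicted. Now the full press.

Run:
```python
from h import *
for z in (.0875,.0845,.0825,.081):
    h=move_l([*mark,z],feed=.02,until_force=12); s=st(f"z{z} {h}")
    if h or s["wrist_force"][2]>14: break
sleep(.3); st("held")
move_l([*mark,.125],feed=.15)
move_l([b[0]-.05,b[1]-.06,.20],feed=.2)
st(); wpic("pics/w1.png")
```

```text
z0.0875 False 7.59 [ 0.5751 -0.2305  0.0874] [ 0.96 -0.39  2.06] [-0.23  0.7   0.79  1.85 -0.64  0.87  2.36]
z0.0845 False 7.89 [ 0.5749 -0.2305  0.0843] [ 0.61 -0.04  1.41] [-0.23  0.7   0.79  1.85 -0.64  0.87  2.37]
z0.0825 False 8.14 [ 0.5749 -0.2305  0.0836] [-0.57  2.89 10.82] [-0.23  0.7   0.79  1.85 -0.65  0.87  2.37]
z0.081 False 8.39 [ 0.5749 -0.2306  0.0834] [-4.13  3.77 18.82] [-0.23  0.7   0.79  1.85 -0.65  0.87  2.37]
held 8.69 [ 0.575  -0.2306  0.0834] [-3.82  3.75 19.59] [-0.23  0.7   0.79  1.85 -0.65  0.87  2.37]
 9.8 [ 0.5102 -0.2041  0.1992] [-0.35  0.54 -0.35] [-0.42  0.46  0.96  1.93 -0.45  0.98  2.25]
```

View pics/w1.png

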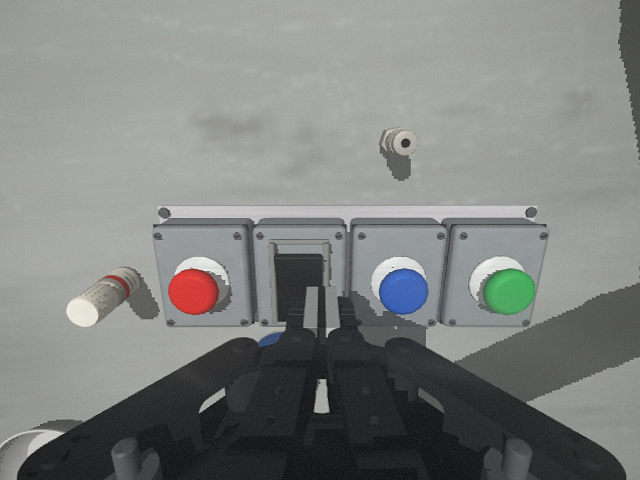

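The rocker's near end now stands proud, with its edge at about (298,255). The hard stop came at 0.0834, exactly 8.5 mm down, so the rocker is on. Blue is next.

Run:
```python
from h import *
move_l([*b,.13],feed=.2)
print(move_l([*b,.092],feed=.025,until_force=2.5)); c=st("contact")["position"][2]
for z in (.095,.0925,.0905,.089,.0875):
    h=move_l([*b,z],feed=.02,until_force=12); s=st(f"z{z} {h}")
    if h or s["wrist_force"][2]>15: break
sleep(.3); st("held")
move_l([*b,.125],feed=.15)
move_l([b[0]-.05,b[1]-.03,.20],feed=.2)
st(); wpic("pics/w2.png")
```

```text
True
contact 11.68 [ 0.5598 -0.1446  0.0975] [1.09 0.29 0.59] [-0.41  0.63  0.82  1.94 -0.62  0.84  2.24]
z0.095 False 11.96 [ 0.5599 -0.1446  0.0948] [-0.57 -0.11  1.14] [-0.4   0.64  0.82  1.94 -0.62  0.84  2.24]
z0.0925 False 12.23 [ 0.5599 -0.1446  0.0922] [-0.2  -0.09  0.72] [-0.4   0.64  0.81  1.95 -0.63  0.83  2.25]
z0.0905 False 12.48 [ 0.5599 -0.1447  0.0911] [-3.12  1.03  8.44] [-0.4   0.64  0.81  1.95 -0.63  0.83  2.25]
z0.089 False 12.73 [ 0.56   -0.1448  0.0909] [-5.41  3.28 18.67] [-0.4   0.64  0.81  1.95 -0.63  0.83  2.25]
held 13.03 [ 0.56   -0.1448  0.0909] [-5.99  2.53 18.66] [-0.4   0.64  0.81  1.95 -0.63  0.83  2.25]
 14.05 [ 0.5101 -0.1736  0.1991] [ 0.83 -0.39  0.37] [-0.49  0.45  0.97  1.96 -0.44  0.98  2.19]
```

View pics/w2.png

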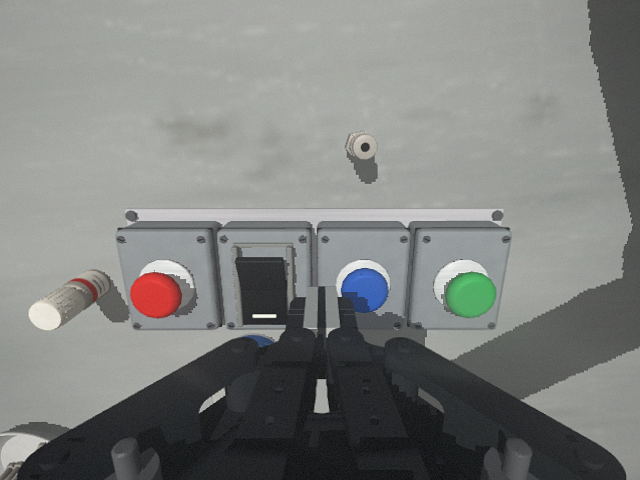

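The blue cap at (365,290) sits lower than the green and red caps, and its stop came at 0.091 as expected. The rocker's marked end lies flat, with the bar at (264,316). Now I press green and hold it.

Run:
```python
from h import *
move_l([*g,.13],feed=.2)
print(move_l([*g,.092],feed=.025,until_force=2.0)); st("contact")
for z in (.095,.0925,.0905,.089,.0875):
    h=move_l([*g,z],feed=.02,until_force=12); s=st(f"z{z} {h}")
    if s["position"][2]<.0915 and s["wrist_force"][2]>13: break
sleep(.5); s=st("held")
if s["position"][2]<.0915 and 10<s["wrist_force"][2]<35: print(finish_job())
```

```text
True
contact 16.15 [ 0.5664 -0.06    0.0971] [-0.19  0.15  2.48] [-0.56  0.63  0.83  1.96 -0.62  0.83  2.1 ]
z0.095 False 16.4 [ 0.5665 -0.06    0.0951] [-0.79 -0.58  4.15] [-0.56  0.63  0.82  1.96 -0.63  0.83  2.1 ]
z0.0925 False 16.68 [ 0.5665 -0.06    0.0926] [-0.96  0.04  5.53] [-0.56  0.63  0.82  1.96 -0.63  0.83  2.1 ]
z0.0905 False 16.93 [ 0.5665 -0.06    0.0911] [-2.04  1.5   8.55] [-0.56  0.63  0.82  1.97 -0.63  0.82  2.11]
z0.089 False 17.18 [ 0.5666 -0.0601  0.0909] [-5.71  3.32 19.23] [-0.56  0.63  0.82  1.97 -0.63  0.82  2.11]
held 17.68 [ 0.5666 -0.0601  0.0909] [-5.22  2.04 19.04] [-0.56  0.63  0.82  1.97 -0.63  0.82  2.11]
the job is handed in; nothing more can be done
None
```

I tipped the rocker on, pushed blue in to its stop, and handed the job in at 17.7 s with green held at its stop at about 19 N. Red and the loose items were not touched; the hand-in call gave no verdict.

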